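# Bring the black-capped vial under the needle of the headspace sampler

### The arm

A 6-joint arm with a two-finger parallel gripper is mounted at the origin on a cart in front of the work surface, level with it; the furniture and walls round the work are solid. World frame = base frame: x ahead of the robot, y to its left, z up, the work surface at z = 0. Lengths are in m, angles in rad, forces in N, time in s.
With the tool pointing down it reaches from about 0.35 to 0.975 m from the base axis. Payload 4.9 kg.
Tool frame: the origin (TCP) lies on the front face of the gripper's body, between the roots of the fingers; the fingertips stand ctrl.finger_overhang ahead of it and the grasp point (between the pads) lies 54 mm ahead of it (ctrl.finger_overhang is the distance from the TCP to the fingertips, in m); z points along the fingers, y is the line along which they close (so a half turn about z gives the same grasp; the last joint's range is limited). The gripper opens to 85 mm and grips with 20 to 120 N. Pads are 22 mm wide; open, the fingers measure 114 mm over their backs; the gripper's body (76 mm by 85 mm) begins 54 mm behind the grasp point. The pads swing forward as they close: fully open they stand 13 mm farther back than shut.
Start: joints at [1.099, 0.053, 1.613, -0, 1.476, -0.119], TCP at [0.216, 0.586, 0.304] pointing down, gripper open.
Joint ranges: [-3.01, 3.01], [-1.01, 2.22], [0.06, 2.58], [-1.02, 4.17], [0.09, 2.62], [-3.14, 3.14]. Speed limits (rad/s): [2.57, 2.57, 3.14, 3.14, 3.14, 3.14].

### API

Orientations are given as a rotation vector (axis times angle).
In Python, from station import ctrl, vision gives the robot as it stands. The module is installed in compiled form; this text tells all that it offers.
- The arm moves only by the tool drive_tool, never from a script. Its argument "rows" is a list of rows, each a list of 2 entries, a list of its own where there are three numbers: the shift along the tool's x, y, z in m, then the turn about the tool's z in rad. A call has 1 to 10 rows; each row shifts and turns the commanded pose from where the row before left it, along the tool's axes as they then stand; what a row does not reach is not made up. A row lasts 1/10 s, in which the tool goes at most 50 mm and 8.59 degrees, less where a joint would pass 70% of its speed; a pose out of reach is approached as far as the arm can. A call with a gripper value outside its range is refused whole. "jaw" is the closure, from 0 (fully open) to 1 (shut), set as the call begins (left out, the last holds). The fingers move at their own pace and stop on an object; "grip_force" is the grip in N (left out, the last holds). Time passes only in rows, so rows that do not move let the fingers close. It gives the time, the measured TCP pose, the force, the opening and the grip force at its end, in the units of the state.
- ctrl.get_obs(): the state, without advancing time (a new reading comes with each control period).
- vision.get_image(name): name is "scene" or "top" or "wrist"; returns a dict with "image" (400x640x3 uint8, blue, green, red), "vertical_fov" (degrees; the focal length in pixels is half the picture's height over the tangent of half this angle, whatever the lens; pixels are square), "cx", "cy" (the principal point, pixels), "R" (3x3) and "t" (3): a world point X has camera coordinates R X + t. Camera axes: x right, y down, z forward; pixel columns grow to the right and rows downward; lengths in m; the calibration is good to about 2 mm. A picture is of the moment at which its call begins. There is no depth.
- ctrl.finish_job(): hands the job in; it is judged then, once.
The state is a dict: "t": time; "q": joint angles; "dq": joint speeds; "effort": joint torques, N m; "tool_pos": TCP position; "tool_rot": TCP orientation; "contact_force": force on the tool from outside, world axes, zero at the start; "wrist_torque": the same for the moment, N m; "opening": finger opening in m; "grip_force": force on a finger pad.
Only numpy, scipy, OpenCV 4.12 (cv2) and the standard library are available. Lean on these libraries where they do the work, as an engineer would, in place of code of your own. Each camera call takes 0.05 s, during which the arm holds its last target. There are 200 camera calls.

### The job

With the fingertips, gently push the sampler's carousel round, following its rim (the finger posts are there for this), until the black-capped vial stands centred under the needle, and let it come to rest there. Then press the blue pad down all the way, so that the clear sleeve closes over that vial's cap, and leave it down. Do not touch or lift any of the vials, do not spin the carousel fast, and leave the other things on the worktop where they are.

Things in the scene. Friction and masses are not known exactly. Their poses are not given: they have to be found in the camera images.
- sampler: fixed headspace sampler: grey plinth, behind it a white housing (124 mm high) with an aluminium arm over the carousel. Origin on the carousel's turning axis at worktop level; x points from that axis to the housing, z up. Housing x = 145 to 205 mm, y = -75 to 75 mm; arm x = 43 to 172 mm, 50 mm wide, 124 to 142 mm high (a small bush on it to 152 mm)
- carousel (a joint): angle of the carousel (rad) about the vertical through the sampler's origin, 0 at the start, growing counter-clockwise seen from above; turns either way farther than needed, with steady friction (0.3 N m, so 2 to 3 N at a finger post), and stays where it is left. On its disc lies a grey pocket plate, radius 92 mm, top 56 mm above the worktop (black centre cap to 65 mm)
- post_0 (a point): top of finger post 0: upright steel post, 11 mm diameter, top 60 mm above the worktop, on the rim of the carousel's steel disc (disc radius 130 mm, its top 30 mm above the worktop), 118 mm from the turning axis, midway between two pockets; a collar of 18 mm diameter and 3 mm height at its foot
- post_1 (a point): top of finger post 1: upright steel post, 11 mm diameter, top 60 mm above the worktop, on the rim of the carousel's steel disc (disc radius 130 mm, its top 30 mm above the worktop), 118 mm from the turning axis, midway between two pockets; a collar of 18 mm diameter and 3 mm height at its foot
- post_2 (a point): top of finger post 2: upright steel post, 11 mm diameter, top 60 mm above the worktop, on the rim of the carousel's steel disc (disc radius 130 mm, its top 30 mm above the worktop), 118 mm from the turning axis, midway between two pockets; a collar of 18 mm diameter and 3 mm height at its foot
- post_3 (a point): top of finger post 3: upright steel post, 11 mm diameter, top 60 mm above the worktop, on the rim of the carousel's steel disc (disc radius 130 mm, its top 30 mm above the worktop), 118 mm from the turning axis, midway between two pockets; a collar of 18 mm diameter and 3 mm height at its foot
- post_4 (a point): top of finger post 4: upright steel post, 11 mm diameter, top 60 mm above the worktop, on the rim of the carousel's steel disc (disc radius 130 mm, its top 30 mm above the worktop), 118 mm from the turning axis, midway between two pockets; a collar of 18 mm diameter and 3 mm height at its foot
- post_5 (a point): top of finger post 5: upright steel post, 11 mm diameter, top 60 mm above the worktop, on the rim of the carousel's steel disc (disc radius 130 mm, its top 30 mm above the worktop), 118 mm from the turning axis, midway between two pockets; a collar of 18 mm diameter and 3 mm height at its foot
- vial_black: sample vial with the black cap, 22 mm diameter, 51 mm tall, standing loosely in one of the carousel's six pockets, 60 degrees apart, 68 mm from the turning axis; origin at the centre of its underside, 30 mm above the worktop; cap top 81 mm above the worktop
- vial_white_0: sample vial with a white cap, otherwise like the black one, in another pocket; origin at the centre of its underside
- vial_white_1: sample vial with a white cap, otherwise like the black one, in another pocket; origin at the centre of its underside
- vial_white_2: sample vial with a white cap, otherwise like the black one, in another pocket; origin at the centre of its underside
- vial_white_3: sample vial with a white cap, otherwise like the black one, in another pocket; origin at the centre of its underside
- vial_white_4: sample vial with a white cap, otherwise like the black one, in another pocket; origin at the centre of its underside
- needle_axis (a point): point on the vertical centre line of the needle and sleeve, fixed to the sampler 68 mm from the turning axis towards the housing, 81 mm above the worktop (height of the vials' cap tops)
- head (a joint): how far the sampling head is pressed down (m): 0 up (start), 0.020 at its stop; takes about 5 N, stays where it is left. The head is a clear sleeve round a short needle on a rod through the arm; up, the sleeve's mouth is 11 mm above the vial caps. The mouth is 30 mm wide inside and narrows to 23 mm, so it goes over a 19 mm cap only if that is nearly under it
- head_pad (a point): centre of the flat top of the head's blue round press pad, 38 mm diameter, 193 mm above the worktop when up; moves down with the head
- collector_head: fixed grey equipment box on the cabinet's side, overhanging the worktop's left rear from 0.24 m height up to 0.6 m, tubes and a small block below it; keep hand and wrist clear. In its own frame it fills x = -0.10 to 0.11 m, y = -0.09 to 0.10 m round its origin; the side at y = -0.09 m looks to the sampler
- cabinet_corner (a point): point on the nearest upright edge of the tall fixed instrument cabinet (0.73 m high) at the left rear; from this edge its front face runs back 60 degrees to the left of straight ahead and its side 30 degrees to the right. An arm that swings over from the left must pass on the robot's side of this edge
- marker: bystander: red felt marker, 134 x 19 x 19 mm, lying; origin under its middle
- timer: bystander: white lab timer, 58 x 68 x 18 mm; origin under its middle
- jar_blue: bystander: blue jar, 49 mm diameter, 63 mm tall; origin under its middle
- white_bottle: bystander: white bottle with red cap, 55 mm diameter, 111 mm tall; origin under its middle
- sample_box: bystander: small grey carton, 60 x 90 x 45 mm; origin under its middle

How it is judged:
By the outcome, as a careful person would: the job done as asked, in the order asked, and still so for the second after the job is handed in, with the robot touching nothing.
It also fails if it takes over 72 s, if anything falls off the work surface, if the arm or the gripper's body presses on something with over 40 N, if the wrist force passes 120 N, or if a joint passes its speed limit or range.

## Working session

There is one attempt and no reset: what is moved stays moved. The work goes in short steps, Python scripts to look and compute and a tool call to move; the robot and the scene stay as the last step left them, time stands still between calls to the robot, and variables do not carry over. Pictures are saved under pics/ and viewed, at most 10 in all, crops included, and the job is handed in when it is done.

Besides the shell and the picture viewer there is one more tool, called after ">>>" by a JSON object that holds its "api" and its "payload", one argument or row to a line. drive_tool: Moves the arm, as the interface text tells. Its arguments: {"type":"object","properties":{"rows":{"type":"array","items":{"type":"array"}},"jaw":{"type":"number"},"grip_force":{"type":"number"}},"required":["rows"]}

```bash
mkdir -p pics
cat > h.py <<'E'
import numpy as np, cv2
from station import ctrl, vision
def cam(n):
    d=vision.get_image(n); f=200/np.tan(np.radians(d['vertical_fov'])/2)
    d['f']=f; d['R']=np.array(d['R']); d['t']=np.array(d['t']); return d
def ray(d,u,v,z):
    r=d['R'].T@np.array([(u-d['cx'])/d['f'],(v-d['cy'])/d['f'],1]); c=-d['R'].T@d['t']
    return c+r*(z-c[2])/r[2]
def proj(d,X):
    p=d['R']@np.array(X)+d['t']; return p[:2]/p[2]*d['f']+[d['cx'],d['cy']]
E
python3 - <<'E'
from h import *
import pickle
for n in ("scene","top"):
    d=cam(n); cv2.imwrite(f'pics/{n}0.png',d['image']); pickle.dump(d,open(n+'.pkl','wb'))
    print(n,-d['R'].T@d['t'],d['f'],d['R'][2])
o=ctrl.get_obs(); print({k:np.round(v,3) for k,v in o.items()},ctrl.finger_overhang)
E
```

```text
scene [-0.22600469 -0.95875754  0.6455169 ] 403.04078548732963 [ 0.60837893  0.66965984 -0.42594691]
top [ 0.29434107 -0.22409018  1.27308058] 399.85599332220664 [ 0.13054947 -0.01075466 -0.99138346]
{'t': np.float64(0.1), 'q': array([ 1.099,  0.053,  1.614,  0.   ,  1.476, -0.119]), 'dq': array([ 0.   , -0.   , -0.003,  0.   , -0.001,  0.001]), 'effort': array([ 0.0000e+00, -3.9490e+01, -3.7136e+01, -0.0000e+00,  4.0000e-03,
       -0.0000e+00]), 'tool_pos': array([0.216, 0.586, 0.303]), 'tool_rot': array([-5.510e-01, -3.092e+00,  3.000e-03]), 'contact_force': array([-0.088, -0.358, -0.422]), 'wrist_torque': array([ 0.009,  0.02 , -0.002]), 'grip_force': np.float64(0.0), 'opening': np.float64(0.086)} 0.0726
```

View pics/scene0.png

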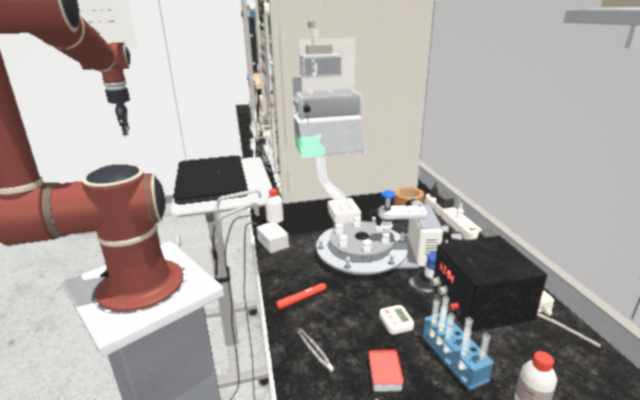

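View pics/top0.png

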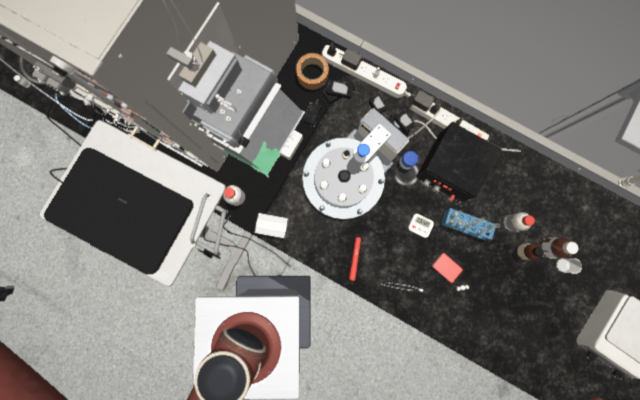

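Scene view: carousel near (362,240) and housing behind it. Top view: disc centre about (344,177), pad at (363,150). Next I'll enlarge the carousel.

Run:
```python
from h import *
import pickle
d=pickle.load(open('top.pkl','rb')); im=d['image']
cv2.imwrite('pics/top_crop.png',cv2.resize(im[100:230,280:440],None,fx=4.5,fy=4.5,interpolation=cv2.INTER_CUBIC))
s=pickle.load(open('scene.pkl','rb'))
cv2.imwrite('pics/sc_crop.png',cv2.resize(s['image'][180:290,300:460],None,fx=5,fy=5,interpolation=cv2.INTER_CUBIC))
print('c',ray(d,344,177,.03),'pad',ray(d,363,150,.193),'corner?',ray(d,240,172,.73),ray(d,232,195,.1),ray(d,250,170,.0))
print('origin',proj(d,[0,0,0]),proj(d,[.5,0,0]),proj(d,[.5,.2,0]))
```

```text
c [ 0.51844797 -0.30351397  0.03      ] pad [ 0.56475329 -0.34669781  0.193     ] corner? [ 0.39979827 -0.11548186  0.73      ] [0.45315302 0.03260712 0.1       ] [ 0.54800635 -0.00161649  0.        ]
origin [246.20238909 346.35886129] [249.22494037 184.66717695] [186.8416696  184.91769803]
```

View pics/top_crop.png

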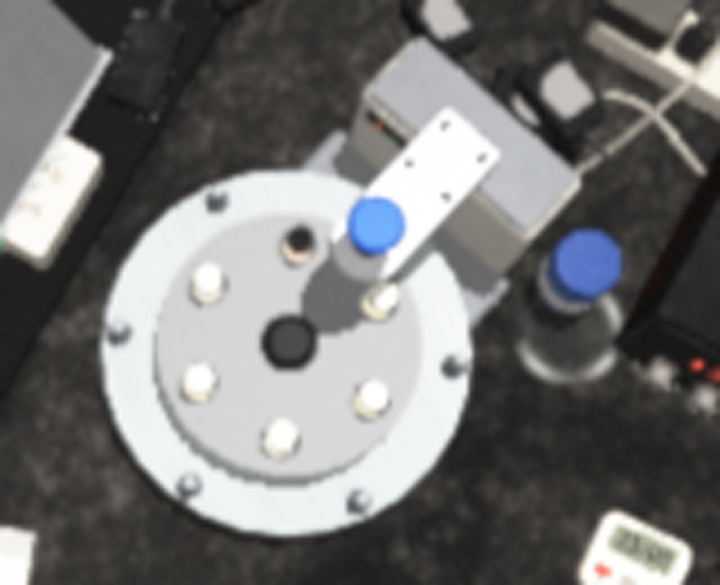

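View pics/sc_crop.png

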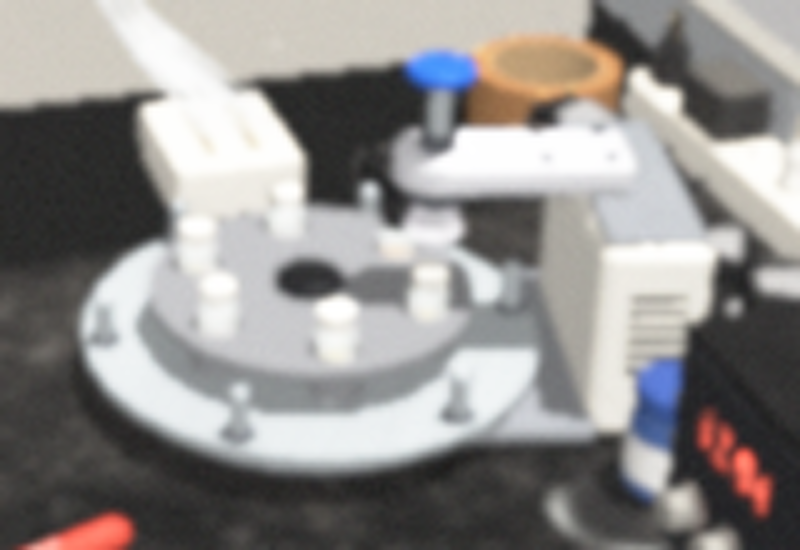

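Crop positions: black cap at (299,241), white caps at (209,278), (200,380), (281,434), (373,396), (379,300). Posts are at (217,200), (118,331), (189,486), (360,500), (454,367) and the pad is at (377,222). The black vial needs to go clockwise. The near-side post at (360,500) can be pushed that way.

```bash
cat > fit.py <<'E'
from h import *
from scipy.optimize import least_squares
def fit(d,caps,posts,pad,guess,off=(280,100),k=4.5,head=0):
    P=lambda c,z:ray(d,off[0]+c[0]/k,off[1]+c[1]/k,z)[:2]
    C=np.array([P(c,.081) for c in caps]); Q=np.array([P(c,.060) for c in posts])
    # caps/posts: black first; the rest by nearest hexagon angle
    def res(p):
        r=[]
        for pts,rad,o in ((C,.068,0),(Q,.118,np.pi/6)):
            for X in pts:
                v=X-p[:2]; a=np.arctan2(v[1],v[0])-p[2]-o; i=np.round(a/(np.pi/3))
                b=p[2]+o+i*np.pi/3; r+=list(v-rad*np.array([np.cos(b),np.sin(b)]))
        return r
    v=C[0]-guess; s=least_squares(res,[*guess,np.arctan2(v[1],v[0])])
    c=s.x[:2]; w=P(pad,.193-head)-c
    return s.x,np.degrees(s.x[2]),np.degrees(np.arctan2(w[1],w[0])),np.linalg.norm(w),np.array(s.fun).reshape(-1,2)*1000,Q
E
python3 - <<'E'
from fit import *
import pickle
np.set_printoptions(precision=4,suppress=True)
d=pickle.load(open('top.pkl','rb')); s=pickle.load(open('scene.pkl','rb'))
im=d['image'].astype(int)
m=((im[...,0]-im[...,2])>80).astype(np.uint8); m[:, :340]=0; m[:,385:]=0; m[:130]=0; m[175:]=0
M=cv2.moments(m,True); pu=(M['m10']/M['m00'],M['m01']/M['m00']); print('pad px',pu,M['m00'])
for x in fit(d,[(299,241),(209,278),(200,380),(281,434),(373,396),(379,300)],[(217,200),(118,331),(189,486),(360,500),(454,367)],((pu[0]-280)*4.5+2,(pu[1]-100)*4.5+2),np.array([.518,-.3035])): print(x)
print('pad scene z.193', ray(s,300+442/5,180+70/5,.193))
# housing top edges z .124 (crop px): far corner pts
for c in [(418,40),(580,183),(525,245),(365,92)]: print('hous',ray(d,280+c[0]/4.5,100+c[1]/4.5,.124))
# arm top edges z=.142
for c in [(450,108),(498,150)]: print('armend',ray(d,280+c[0]/4.5,100+c[1]/4.5,.142))
print('cab',ray(d,95,100,.73),ray(d,222,172,0))
for z in (.24,.35,.45): print('coll',z,ray(d,303,118,z),ray(d,262,175,z))
E
```

```text
pad px (363.0483870967742, 149.5) 124.0
[ 0.5136 -0.3015 -0.1031]
-5.9096306613457035
-42.257344278083075
0.06925541029846996
[[ 0.5547 -0.1295]
 [ 2.9256 -0.9917]
 [ 0.78   -1.4834]
 [ 3.8919 -0.3375]
 [ 1.5689 -0.3073]
 [-0.5077  1.4124]
 [-5.2617 -0.3987]
 [-1.5333 -1.1229]
 [-0.6806 -1.0156]
 [ 1.4007  0.5864]
 [-3.1385  3.7878]]
[[ 0.6161 -0.2537]
 [ 0.5243 -0.1852]
 [ 0.4174 -0.2333]
 [ 0.4073 -0.3491]
 [ 0.4984 -0.4151]]
pad scene z.193 [ 0.5614 -0.3548  0.193 ]
hous [ 0.7078 -0.3865  0.124 ]
hous [ 0.6099 -0.491   0.124 ]
hous [ 0.5683 -0.4535  0.124 ]
hous [ 0.6721 -0.3506  0.124 ]
armend [ 0.6553 -0.4038  0.142 ]
armend [ 0.6271 -0.4343  0.142 ]
cab [0.5035 0.0902 0.73  ] [0.5418 0.0885 0.    ]
coll 0.24 [ 0.6411 -0.1824  0.24  ] [ 0.4867 -0.0752  0.24  ]
coll 0.35 [ 0.6042 -0.1869  0.35  ] [ 0.4663 -0.091   0.35  ]
coll 0.45 [ 0.5706 -0.1909  0.45  ] [ 0.4476 -0.1055  0.45  ]
```

```bash
cat > plan.py <<'E'
from h import *
from scipy.spatial.transform import Rotation as Ro
def pose():
    o=ctrl.get_obs(); R=Ro.from_rotvec(o['tool_rot']).as_matrix(); return np.array(o['tool_pos']),np.arctan2(R[1,1],R[0,1])  # yaw = heading of tool y
def plan(p,yaw,wps):
    """wps: list of (x,y,z,yaw), one per row; prints rounded rows"""
    p=p.copy(); rows=[]
    for w in wps:
        ty=np.array([np.cos(yaw),np.sin(yaw)]); tx=np.array([-ty[1],ty[0]])*-1; tx=np.array([-np.sin(yaw),np.cos(yaw)])
        # z down, y=ty -> x = y cross z = ty x (0,0,-1)
        tx=np.cross([*ty,0],[0,0,-1])[:2]
        d=np.array(w[:3])-p; s=np.round([d[:2]@tx,d[:2]@ty,-d[2]],3)
        t=round(float(-((w[3]-yaw+np.pi)%(2*np.pi)-np.pi)),2)
        rows.append([[float(v) for v in s],t]); p=p+np.array([*(s[0]*tx+s[1]*ty),-s[2]]); yaw-=t
    for i in range(0,len(rows),10): print(str(rows[i:i+10]).replace(' ',''))
    print('end',p,np.degrees(yaw))
E
python3 - <<'E'
from plan import *
p,y=pose(); print(p,np.degrees(y))
az0=np.arctan2(p[1],p[0]); r0=np.hypot(*p[:2]); W=[]
for i in range(1,9):
    r=r0+(.37-r0)*i/8; W.append((r*np.cos(az0),r*np.sin(az0),.30,y-.1*i))
y1=y-.8; a1=np.radians(-40); yf=np.radians(114.1-180)
for i in range(1,17):
    a=az0+(a1-az0)*i/16; W.append((.37*np.cos(a),.37*np.sin(a),.30-.06*i/16,y1+(yf-y1)*i/16))
e=np.array([.4061,-.3495]); b=np.array(W[-1][:2])
for i in range(1,7):
    q=b+(e-b)*i/6; W.append((*q,.24-.005*i,yf))
plan(p,y,W)
E
```

```text
[0.21575667 0.58611973 0.30277265] 69.78668626139606
[[[-0.0,-0.032,0.003],0.1],[[-0.003,-0.031,-0.0],0.1],[[-0.007,-0.032,-0.0],0.1],[[-0.009,-0.03,-0.0],0.1],[[-0.012,-0.029,-0.0],0.1],[[-0.016,-0.028,-0.0],0.1],[[-0.018,-0.027,-0.0],0.1],[[-0.02,-0.024,-0.0],0.1],[[-0.033,0.03,0.004],0.1],[[-0.033,0.029,0.003],0.1]]
[[[-0.034,0.029,0.004],0.09],[[-0.035,0.027,0.004],0.1],[[-0.035,0.027,0.004],0.1],[[-0.036,0.026,0.003],0.1],[[-0.036,0.025,0.004],0.1],[[-0.037,0.025,0.004],0.09],[[-0.037,0.024,0.004],0.1],[[-0.038,0.023,0.003],0.1],[[-0.038,0.022,0.004],0.1],[[-0.039,0.021,0.004],0.1]]
[[[-0.039,0.021,0.004],0.09],[[-0.04,0.019,0.003],0.1],[[-0.04,0.019,0.004],0.1],[[-0.041,0.018,0.004],0.1],[[0.011,0.025,0.005],-0.0],[[0.011,0.025,0.005],-0.0],[[0.011,0.026,0.005],-0.0],[[0.011,0.025,0.005],-0.0],[[0.011,0.025,0.005],-0.0],[[0.012,0.025,0.005],-0.0]]
end [ 0.40628047 -0.34889142  0.20977265] -66.00431118460905
```

>>> {"api": "drive_tool", "payload": {
  "rows": [
    [[0, -0.032, 0.003], 0.1],
    [[-0.003, -0.031, 0], 0.1],
    [[-0.007, -0.032, 0], 0.1],
    [[-0.009, -0.03, 0], 0.1],
    [[-0.012, -0.029, 0], 0.1],
    [[-0.016, -0.028, 0], 0.1],
    [[-0.018, -0.027, 0], 0.1],
    [[-0.02, -0.024, 0], 0.1],
    [[-0.033, 0.03, 0.004], 0.1],
    [[-0.033, 0.029, 0.003], 0.1]
  ],
  "jaw": 0.6
}}

```text
t: 1.1
tool_pos: [0.2064, 0.3067, 0.2938]
tool_rot: [1.967, 2.45, 0.003]
contact_force: [1.5, -0.1, -0.5]
opening: 0.0339
grip_force: 0.0
```

>>> {"api": "drive_tool", "payload": {
  "rows": [
    [[-0.034, 0.029, 0.004], 0.09],
    [[-0.035, 0.027, 0.004], 0.1],
    [[-0.035, 0.027, 0.004], 0.1],
    [[-0.036, 0.026, 0.003], 0.1],
    [[-0.036, 0.025, 0.004], 0.1],
    [[-0.037, 0.025, 0.004], 0.09],
    [[-0.037, 0.024, 0.004], 0.1],
    [[-0.038, 0.023, 0.003], 0.1],
    [[-0.038, 0.022, 0.004], 0.1],
    [[-0.039, 0.021, 0.004], 0.1]
  ]
}}

```text
t: 2.1
tool_pos: [0.361, -0.0816, 0.2555]
tool_rot: [-2.891, -1.23, -0.0]
contact_force: [0.5, 0.2, 0.2]
opening: 0.034
grip_force: 0.0
```

>>> {"api": "drive_tool", "payload": {
  "rows": [
    [[-0.039, 0.021, 0.004], 0.09],
    [[-0.04, 0.019, 0.003], 0.1],
    [[-0.04, 0.019, 0.004], 0.1],
    [[-0.041, 0.018, 0.004], 0.1],
    [[0.011, 0.025, 0.005], 0],
    [[0.011, 0.025, 0.005], 0],
    [[0.011, 0.026, 0.005], 0],
    [[0.011, 0.025, 0.005], 0],
    [[0.011, 0.025, 0.005], 0],
    [[0.012, 0.025, 0.005], 0]
  ]
}}

```text
t: 3.1
tool_pos: [0.407, -0.3491, 0.2099]
tool_rot: [-3.072, -0.652, 0.001]
contact_force: [0.1, -0.4, -0.0]
opening: 0.0344
grip_force: 0.0
```

Run:
```python
from plan import *
import pickle
d=cam('wrist'); pickle.dump(d,open('w1.pkl','wb')); cv2.imwrite('pics/w1.png',d['image'])
p,y=pose();print(p,np.degrees(y),-d['R'].T@d['t'])
print('TCP foot at z=.06',proj(d,[p[0],p[1],.06]), 'expected post', proj(d,[.4073,-.3491,.06]))
```

```text
[ 0.40880135 -0.35093558  0.20917235] -66.03235113134794 [ 0.48283299 -0.31463579  0.27962141]
TCP foot at z=.06 [326.83880567 205.13899484] expected post [323.42825144 206.01224337]
```

View pics/w1.png

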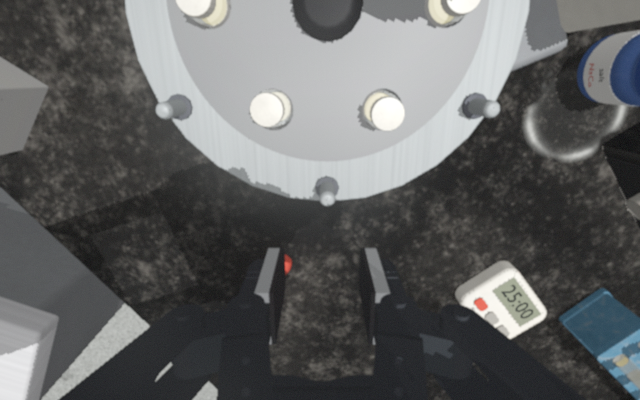

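Wrist view: post tops at (165,110), (327,199) and (491,108). Caps are at (268,109) and (387,112). The fingers line up with the near post.

Run:
```python
from plan import *
import pickle
np.set_printoptions(precision=4,suppress=True)
d=pickle.load(open('w1.pkl','rb'))
Q=np.array([ray(d,*u,.06)[:2] for u in [(165,110),(327,199),(491,108)]]); C=np.array([ray(d,*u,.081)[:2] for u in [(268,109),(387,112)]])
print(Q,C)
from scipy.optimize import least_squares
def res(p):
    a=p[2]+np.radians([-60,0,60,-30,30]); r=np.array([.118]*3+[.068]*2)
    return (p[:2]+np.c_[np.cos(a),np.sin(a)]*r[:,None]-np.r_[Q,C]).ravel()
s=least_squares(res,[.514,-.302,np.radians(-155.9)]); print(s.x,np.degrees(s.x[2]),s.fun.reshape(-1,2)*1000)
c=s.x[:2]; print('black az',np.degrees(s.x[2])+150)
p,y=pose(); print(p,np.degrees(y))
```

```text
[[ 0.4253 -0.2346]
 [ 0.4128 -0.3492]
 [ 0.5075 -0.4167]] [[ 0.4545 -0.2943]
 [ 0.4799 -0.3553]]
[ 0.5206 -0.3011 -2.7208] -155.88967831910077 [[-0.2954  2.6163]
 [ 0.0583 -0.0974]
 [ 0.9491 -1.7909]
 [-1.5728  0.1486]
 [ 0.8608 -0.8765]]
black az -5.889678319100767
[ 0.4088 -0.3509  0.2092] -66.03235113134794
```

>>> {"api": "drive_tool", "payload": {
  "rows": [
    [[0, 0, 0.02], 0],
    [[0, 0, 0.02], 0],
    [[0, 0, 0.02], 0],
    [[0, 0, 0.015], 0],
    [[0, 0, 0.01], 0],
    [[0, 0, 0.008], 0],
    [[0, 0, 0.005], 0],
    [[0, 0, 0], 0]
  ]
}}

```text
t: 3.95
tool_pos: [0.4064, -0.3484, 0.1126]
tool_rot: [-3.073, -0.653, 0.0]
contact_force: [0.9, 0.8, -0.1]
opening: 0.0345
grip_force: 0.0
```

Run:
```python
from plan import *
p,y=pose(); print(p,np.degrees(y),ctrl.get_obs()['contact_force'])
c=np.array([.516,-.3013])
# arc: TCP azimuth now -> clockwise; radius .118
v=p[:2]-c; a=np.degrees(np.arctan2(v[1],v[0])); print(a,np.linalg.norm(v))
N=30; W=[]
for i in range(1,N+1):
    b=np.radians(a-40*i/N); W.append((*(c+.118*np.array([np.cos(b),np.sin(b)])),.111,y-np.radians(40)*i/N))
plan(p,y,W)
```

```text
[ 0.4063798 -0.3484499  0.1126158] -66.00329619425743 [ 0.88300395  0.78260664 -0.0942497 ]
-156.72646743341713 0.1193302162317428
[[[0.001,-0.003,0.002],0.02],[[0.0,-0.002,-0.0],0.03],[[0.001,-0.003,-0.0],0.02],[[-0.0,-0.003,-0.0],0.02],[[-0.0,-0.003,-0.0],0.03],[[-0.0,-0.002,-0.0],0.02],[[-0.0,-0.003,-0.0],0.02],[[-0.0,-0.003,-0.0],0.03],[[-0.0,-0.003,-0.0],0.02],[[-0.0,-0.002,-0.0],0.02]]
[[[0.0,-0.003,-0.0],0.03],[[0.0,-0.003,-0.0],0.02],[[0.0,-0.003,-0.0],0.02],[[0.0,-0.002,-0.0],0.03],[[0.0,-0.003,-0.0],0.02],[[0.0,-0.003,-0.0],0.02],[[0.0,-0.003,-0.0],0.03],[[0.0,-0.002,-0.0],0.02],[[0.001,-0.003,-0.0],0.02],[[-0.0,-0.003,-0.0],0.03]]
[[[-0.0,-0.003,-0.0],0.02],[[-0.0,-0.002,-0.0],0.02],[[-0.0,-0.003,-0.0],0.03],[[-0.0,-0.003,-0.0],0.02],[[-0.0,-0.003,-0.0],0.02],[[-0.0,-0.002,-0.0],0.03],[[0.0,-0.003,-0.0],0.02],[[0.0,-0.003,-0.0],0.02],[[0.0,-0.003,-0.0],0.02],[[0.0,-0.002,-0.0],0.03]]
end [ 0.40265509 -0.26759     0.1106158 ] -106.1103418534151
```

>>> {"api": "drive_tool", "payload": {
  "rows": [
    [[0.001, -0.003, 0.001], 0.02],
    [[0, -0.002, 0], 0.03],
    [[0.001, -0.003, 0], 0.02],
    [[0, -0.003, 0], 0.02],
    [[0, -0.003, 0], 0.03],
    [[0, -0.002, 0], 0.02],
    [[0, -0.003, 0], 0.02],
    [[0, -0.003, 0], 0.03],
    [[0, -0.003, 0], 0.02],
    [[0, -0.002, 0], 0.02]
  ]
}}

```text
t: 4.95
tool_pos: [0.4002, -0.3222, 0.1124]
tool_rot: [3.127, 0.294, 0.001]
contact_force: [2.3, -2.4, 0.9]
opening: 0.0342
grip_force: 1.2
```

>>> {"api": "drive_tool", "payload": {
  "rows": [
    [[0, -0.003, 0], 0.03],
    [[0, -0.003, 0], 0.02],
    [[0, -0.003, 0], 0.02],
    [[0, -0.002, 0], 0.03],
    [[0, -0.003, 0], 0.02],
    [[0, -0.003, 0], 0.02],
    [[0, -0.003, 0], 0.03],
    [[0, -0.002, 0], 0.02],
    [[0.001, -0.003, 0], 0.02],
    [[0, -0.003, 0], 0.03]
  ]
}}

```text
t: 5.95
tool_pos: [0.3982, -0.2941, 0.1117]
tool_rot: [-3.14, 0.083, 0.003]
contact_force: [-0.9, -2.6, 0.7]
opening: 0.034
grip_force: 1.3
```

>>> {"api": "drive_tool", "payload": {
  "rows": [
    [[0, -0.003, 0], 0.02],
    [[0, -0.002, 0], 0.02],
    [[0, -0.003, 0], 0.03],
    [[0, -0.003, 0], 0.02],
    [[0, -0.003, 0], 0.02],
    [[0, -0.002, 0], 0.03],
    [[0, -0.003, 0], 0.02],
    [[0, -0.002, 0], 0.02],
    [[0, -0.001, 0], 0.02],
    [[0, 0, 0], 0]
  ]
}}

```text
t: 6.95
tool_pos: [0.4016, -0.2721, 0.1118]
tool_rot: [-3.116, 0.394, 0.0]
contact_force: [0.9, -0.7, -0.8]
opening: 0.0341
grip_force: 0.5
```

Run:
```python
from plan import *
import pickle
p,y=pose(); print(p,np.degrees(y))
d=cam('top'); pickle.dump(d,open('top1.pkl','wb')); s=cam('scene'); pickle.dump(s,open('s1.pkl','wb'))
a=cv2.resize(d['image'][120:220,290:400],(550,500),interpolation=cv2.INTER_CUBIC)
cv2.imwrite('pics/t1.png',a)
```

```text
[ 0.40159871 -0.27212816  0.11178133] -104.40810989623527
```

View pics/t1.png

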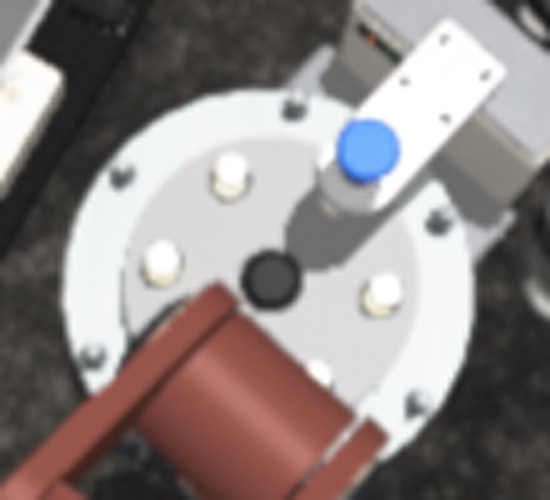

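After the push: caps at (231,172), (162,258), (382,290). Posts are at (294,104), (120,175), (93,350), (418,400), (438,220). The black vial is nearly under the head, hidden by it.

Run:
```python
from fit import *
import pickle
np.set_printoptions(precision=4,suppress=True)
d=pickle.load(open('top1.pkl','rb'))
black=(330,205)
x=fit(d,[black,(231,172),(162,258),(382,290)],[(294,104),(120,175),(93,350),(418,400),(438,220)],(369,149),np.array([.5136,-.3015]),off=(290,120),k=5)
for v in x: print(v)
# same image: fixed arm/housing features, az about fitted centre
c=x[0][:2]
def az(pts,z):
    P=np.mean([ray(d,290+a/5,120+b/5,z)[:2] for a,b in pts],0)-c; return np.degrees(np.arctan2(P[1],P[0])),np.linalg.norm(P)
print(az([(448,18),(506,70)],.142), az([(445,38),(485,75),(405,80),(447,118)],.142))
d0=pickle.load(open('top.pkl','rb'))
# refine: dark-blob centroids for posts/white caps in raw image
g=cv2.cvtColor(d['image'],cv2.COLOR_BGR2GRAY); m=(g[120:220,290:400]>225).astype(np.uint8)
n,l,st,ce=cv2.connectedComponentsWithStats(m)
print([(ce[i]*5,st[i,4]) for i in range(1,n) if 5<st[i,4]<60])
```

```text
[ 0.5128 -0.2999 -0.678 ]
-38.847252192973905
-43.02360841991985
0.07187104730293672
[[-7.1708  5.1089]
 [ 3.1201 -1.9741]
 [ 2.8938 -2.2455]
 [ 3.6045 -1.0156]
 [-1.7879  0.0295]
 [-4.1335 -1.3784]
 [ 2.8271 -2.6838]
 [ 2.4964  0.453 ]
 [-1.8496  3.706 ]]
[[ 0.6276 -0.318 ]
 [ 0.5827 -0.2094]
 [ 0.473  -0.1925]
 [ 0.4413 -0.3913]
 [ 0.5535 -0.4062]]
(np.float64(-42.979053121842824), np.float64(0.1749922558265494)) (np.float64(-42.969647478013385), np.float64(0.14729970639081313))
[(array([159.6341, 257.3171]), np.int32(41)), (array([381.5116, 287.3256]), np.int32(43)), (array([318.75  , 368.4375]), np.int32(16))]
```

Run:
```python
from fit import *
import pickle
np.set_printoptions(precision=4,suppress=True)
for f,caps,posts,o,k in (('top1',[(231,171),(161,258),(382,289)],[(294,104),(120,175),(93,350),(418,400),(438,220)],(290,120),5),):
    d=pickle.load(open(f+'.pkl','rb'))
    x=fit(d,caps,posts,(369,149),np.array([.5136,-.3015]),off=o,k=k); print((x[1]%60)-60,x[0])
    x=fit(d,caps,[],(369,149),np.array([.5136,-.3015]),off=o,k=k); print((x[1]%60)-60,x[0],x[4])
    x=fit(d,caps[:1],posts,(369,149),np.array([.5136,-.3015]),off=o,k=k); print((x[1]%60)-60,x[0])
s=pickle.load(open('s1.pkl','rb'))
cv2.imwrite('pics/s1.png',cv2.resize(s['image'][185:265,320:440],None,fx=6,fy=6,interpolation=cv2.INTER_CUBIC))
```

```text
-38.717593097490706 [ 0.5138 -0.3005  0.3714]
-38.60404454128977 [ 0.5164 -0.3015  0.3734] [[ 0.1941 -0.6105]
 [-0.4733 -0.0442]
 [ 0.2792  0.6548]]
-38.811708991409965 [ 0.513  -0.3002  0.3698]
```

View pics/s1.png

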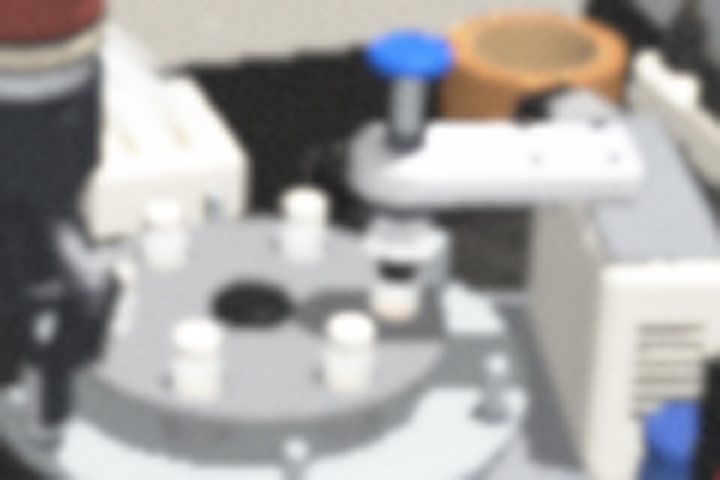

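The scene view shows the black cap at (397,268), slightly left of the sleeve at (403,245). About 4.4° is left, or 9 mm at the post.

>>> {"api": "drive_tool", "payload": {
  "rows": [
    [[0, -0.001, 0], 0.01],
    [[0, -0.002, 0], 0.01],
    [[0, -0.002, 0], 0.02],
    [[0, -0.002, 0], 0.02],
    [[0, -0.001, 0], 0.01],
    [[0, -0.001, 0], 0.01],
    [[0, 0, 0], 0],
    [[0, 0, 0], 0]
  ]
}}

```text
t: 7.85
tool_pos: [0.404, -0.2637, 0.1118]
tool_rot: [-3.098, 0.518, 0.0]
contact_force: [0.3, -1.7, -1.5]
opening: 0.0338
grip_force: 0.5
```

Run:
```python
from plan import *
import pickle
p,y=pose(); print(p,np.degrees(y))
d=cam('top'); pickle.dump(d,open('top2.pkl','wb')); s=cam('scene'); pickle.dump(s,open('s2.pkl','wb'))
a=cv2.resize(d['image'][120:220,290:400],(440,400),interpolation=cv2.INTER_CUBIC)
b=cv2.resize(s['image'][190:240,360:405],(360,400),interpolation=cv2.INTER_CUBIC)
cv2.imwrite('pics/t2.png',np.hstack([a,b]))
g=cv2.cvtColor(d['image'],cv2.COLOR_BGR2GRAY); m=(g[120:220,290:400]>225).astype(np.uint8)
n,l,st,ce=cv2.connectedComponentsWithStats(m)
print([(ce[i]*4,st[i,4]) for i in range(1,n) if 5<st[i,4]<60])
```

```text
[ 0.40402887 -0.26365558  0.11184483] -108.97379627648003
[(array([188.8, 132.5]), np.int32(40)), (array([128.7, 200.1]), np.int32(40)), (array([304. , 237.6]), np.int32(45)), (array([248.75, 298.25]), np.int32(16))]
```

View pics/t2.png

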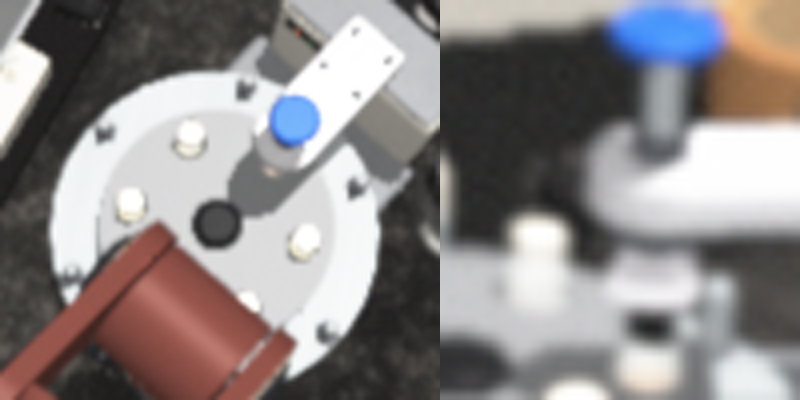

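Left: caps at (190,134), (130,201), (305,239). Right: sleeve centre column about 653, black cap about 652, so it looks aligned.

Run:
```python
from fit import *
import pickle
np.set_printoptions(precision=4,suppress=True)
d=pickle.load(open('top2.pkl','rb'))
caps=[(190,133),(130,201),(305,238)]; posts=[(245,89),(105,132),(70,276),(328,332),(356,187)]
for a in ((caps,posts),(caps,[]),(caps[:1],posts)):
    x=fit(d,*a,(295,119),np.array([.5136,-.3015]),off=(290,120),k=4); print((x[1]%60)-60,x[0],x[2])
c=x[0][:2]
P=np.mean([ray(d,290+a/4,120+b/4,.142)[:2] for a,b in [(356,31),(388,60),(323,65),(356,95)]],0)-c; print(np.degrees(np.arctan2(P[1],P[0])))
s=pickle.load(open('s2.pkl','rb')); c=np.array([.515,-.301])
f=lambda a,z:proj(s,[*(c+.068*np.array([np.cos(np.radians(a)),np.sin(np.radians(a))])),z])
print('scene needle axis',f(-43.2,.193),f(-43.2,.077),'caps',[f(a,.077) for a in (-40,-43.2,-46)])
im=s['image'].astype(int); m=((im[...,0]-im[...,2])>80); m[:, :370]=0;m[:,405:]=0;m[:185]=0;m[205:]=0
print('pad',np.argwhere(m).mean(0)[::-1])
g=cv2.cvtColor(s['image'],cv2.COLOR_BGR2GRAY); print(g[226:236,435-360+300:447-360+306] if 0 else g[226:238,434-360+362-62:0] if 0 else g[224:238,376:398])
```

```text
-42.80185935462914 [ 0.5124 -0.3007  0.3002] -42.18182980050081
-42.60614062420541 [ 0.5165 -0.3015  0.3036] -44.03135966320659
-42.89154408945869 [ 0.5113 -0.3005  0.2986] -41.74558977587898
-42.388298557958436
scene needle axis [387.0092 192.8487] [384.8816 230.4055] caps [array([384.6662, 229.733 ]), array([384.8816, 230.4055]), array([385.009 , 230.9981])]
pad [387.7326 193.7093]
[[194 174 163 154 166 195 213 210 204 202 202 202 206 216 220 208 169 144
  149 144 114  88]
 [203 194 192 189 201 225 231 229 226 222 221 221 223 229 235 225 195 181
  200 192 151 100]
 [199 200 201 202 214 228 236 238 237 237 238 238 239 240 238 225 191 185
  206 201 159 108]
 [204 199 203 202 208 218 224 229 229 231 232 233 233 232 226 198 164 166
  183 181 148 105]
 [203 201 202 203 203 204 197 186 174 173 179 183 185 190 188 159 139 152
  168 163 136  98]
 [202 203 203 204 201 195 177 139 105  95 100 101 119 153 176 165 145 155
  164 157 125  94]
 [203 200 203 202 201 196 170 121  68  50  46  56  89 146 191 191 167 162
  166 154 123  88]
 [198 198 201 200 200 194 174 128  83  56  47  52  86 139 181 188 171 163
  166 154 125  95]
 [184 186 187 186 189 186 181 164 137 114  97  98 117 142 159 157 151 155
  162 155 142 127]
 [152 155 153 155 155 165 184 201 202 189 179 170 172 170 150 131 132 143
  155 158 168 176]
 [125 126 127 126 128 150 188 223 234 235 231 225 217 192 149 124 123 138
  157 178 202 218]
 [118 117 117 116 123 150 196 229 240 243 242 238 229 199 152 124 122 145
  181 214 228 233]
 [126 125 123 118 124 150 193 225 236 239 239 235 225 196 150 122 121 150
  195 227 237 238]
 [176 179 167 147 132 143 178 212 225 231 231 226 215 182 142 120 119 145
  193 229 238 240]]
```

Back off slightly, then raise and look from the wrist along the needle's radial line.

>>> {"api": "drive_tool", "payload": {
  "rows": [
    [[0, 0.004, 0], 0],
    [[0, 0.004, 0], 0],
    [[0, 0, -0.005], 0],
    [[0, 0, -0.01], 0],
    [[0, 0, -0.02], 0],
    [[0, 0, -0.03], 0],
    [[0, 0, -0.03], 0],
    [[0, 0, -0.03], 0],
    [[0, 0, 0], 0]
  ]
}}

```text
t: 8.85
tool_pos: [0.4034, -0.2731, 0.2435]
tool_rot: [3.093, -0.517, 0.014]
contact_force: [-0.2, 0.5, 0.6]
opening: 0.034
grip_force: 0.0
```

>>> {"api": "drive_tool", "payload": {
  "rows": [
    [[-0.007, -0.01, 0], 0.1],
    [[-0.007, -0.01, 0], 0.1],
    [[-0.007, -0.01, 0], 0.1],
    [[0, -0.005, 0], 0.1],
    [[0, 0, 0], 0],
    [[0, 0, 0], 0]
  ]
}}

```text
t: 9.45
tool_pos: [0.3978, -0.2314, 0.2369]
tool_rot: [2.935, -1.12, -0.0]
contact_force: [-0.1, -0.5, -0.9]
opening: 0.0342
grip_force: 0.0
```

Run:
```python
from plan import *
import pickle
d=cam('wrist'); pickle.dump(d,open('w3.pkl','wb')); cv2.imwrite('pics/w3.png',d['image'])
p,y=pose();print(p,np.degrees(y),-d['R'].T@d['t'])
```

```text
[ 0.39777102 -0.23159867  0.23684916] -131.7991896163272 [ 0.45972611 -0.28560575  0.30657178]
```

View pics/w3.png

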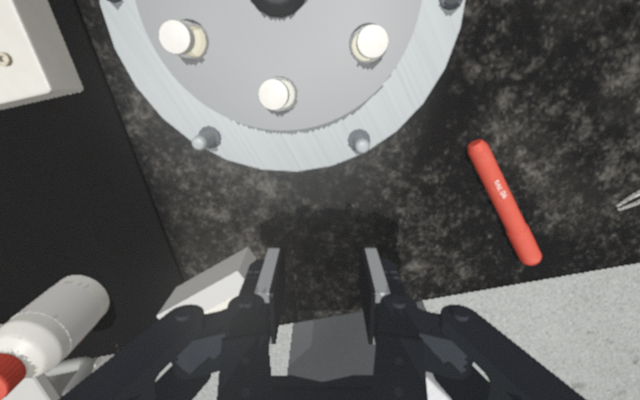

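Wrist view: caps at (177,37), (277,94), (371,42) and posts at (201,142), (362,146); the needle isn't in view. I'll measure from this and a clear top view numerically.

Run:
```python
from fit import *
import pickle
np.set_printoptions(precision=4,suppress=True)
d=pickle.load(open('w3.pkl','rb'))
x=fit(d,[(177,37),(277,94),(371,42)],[(199,144),(362,147)],(0,0),np.array([.5136,-.3015]),off=(0,0),k=1); print('wrist',(x[1]%60)-60,x[0][:2],x[4])
d=cam('top'); pickle.dump(d,open('top3.pkl','wb'))
def caps(d):
    g=cv2.cvtColor(d['image'],cv2.COLOR_BGR2GRAY)[120:220,290:400]; out=[]
    G=cv2.resize(g,None,fx=4,fy=4,interpolation=cv2.INTER_CUBIC)
    n,l,st,ce=cv2.connectedComponentsWithStats((G>228).astype(np.uint8))
    return [(*(ce[i]),st[i,4]) for i in range(1,n) if 300<st[i,4]<1200]
K=caps(d); print(K)
K=[k[:2] for k in K if np.hypot(k[0]-217,k[1]-223)<115]
x=fit(d,K,[],(295,119),np.array([.5136,-.3015]),off=(290,120),k=4); print('top',(x[1]%60)-60,x[0][:2],x[4])
```

```text
wrist -42.93233066489179 [ 0.519  -0.3019] [[-1.2694 -0.3669]
 [ 0.9956 -1.892 ]
 [ 0.3558  2.0231]
 [-0.8038 -0.581 ]
 [ 0.7218  0.8168]]
[(np.float64(190.76697247706423), np.float64(132.045871559633), np.int32(545)), (np.float64(130.48026315789474), np.float64(200.85361842105263), np.int32(608)), (np.float64(306.2909356725146), np.float64(237.96637426900585), np.int32(684)), (np.float64(247.42894736842106), np.float64(300.4078947368421), np.int32(380))]
top -42.339410067868286 [ 0.5173 -0.3023] [[ 1.5295 -0.2227]
 [-1.4378  0.2656]
 [-1.4373  0.2298]
 [ 1.3456 -0.2727]]
```

Run:
```python
from fit import *
import pickle
d=pickle.load(open('top3.pkl','rb')); g=cv2.cvtColor(d['image'],cv2.COLOR_BGR2GRAY)[120:170,350:400]
G=cv2.resize(g,None,fx=8,fy=8,interpolation=cv2.INTER_CUBIC)
n,l,st,ce=cv2.connectedComponentsWithStats(cv2.morphologyEx((G>225).astype(np.uint8),cv2.MORPH_CLOSE,np.ones((15,15))))
print(st[:,4])
i=1+np.argmax(st[1:,4]); P=np.argwhere(l==i)[:,::-1]/8-.44+[350,120]
W=np.array([ray(d,u,v,.142)[:2] for u,v in P[::3]],np.float32)
r=cv2.minAreaRect(W*1000); print(r); m=W.mean(0)
print([np.degrees(np.arctan2(*(np.array(r[0])/1000-c)[::-1])) for c in (np.array([.5136,-.3015]),np.array([.5165,-.3015]),np.array([.515,-.3015]))])
big=cv2.resize(d['image'][120:170,340:400],(720,600),interpolation=cv2.INTER_CUBIC); cv2.imwrite('pics/t3.png',big)
```

```text
[121474  32858      5   5350    313]
((606.3771362304688, -371.7957763671875), (67.06298828125, 117.08712768554688), 46.9293098449707)
[np.float64(-37.150636547122005), np.float64(-38.03009714412587), np.float64(-37.57082616751797)]
```

View pics/t3.png

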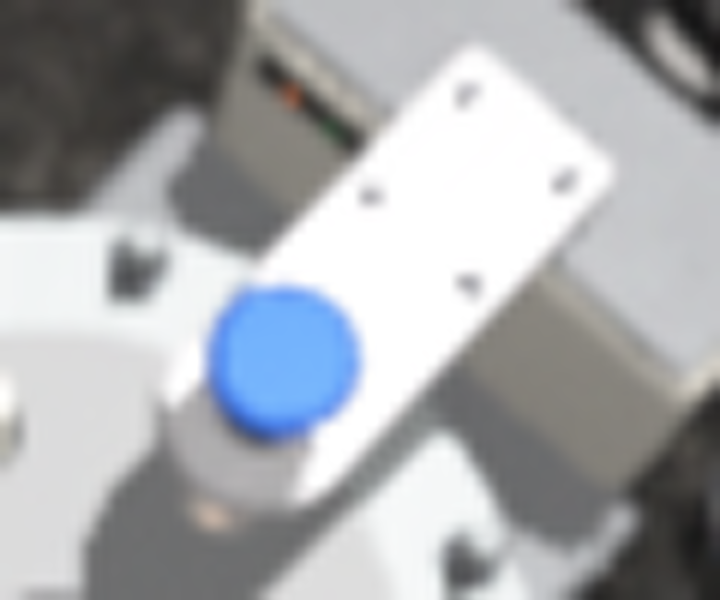

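Screws at (469,95), (566,182), (372,195), (470,284). The arm edges run (265,265)→(470,45) and (310,500)→(610,175), and the two posts are at (132,272) and (468,565).

Run:
```python
from h import *
import pickle
d=pickle.load(open('top3.pkl','rb'))
w=lambda c,z:ray(d,340+c[0]/12-.46,120+c[1]/12-.46,z)[:2]
A=lambda v:round(float(np.degrees(np.arctan2(v[1],v[0]))),2)
S=[w(c,.142) for c in [(469,95),(566,182),(372,195),(470,284)]]
print('dir',A(S[0]-S[2]),A(S[1]-S[3]),'perp',A(S[1]-S[0])+90,A(S[3]-S[2])+90)
print('edges',A(w((470,45),.142)-w((265,265),.142)),A(w((610,175),.142)-w((310,500),.142)))
m=sum(S)/4; pad=w((285,362),.193); print('mid',m,'pad',pad,'dir pad->mid',A(m-pad))
P=[w(c,.06) for c in ((132,265),(468,558))]; pm=sum(P)/2
print('posts perp',A(P[1]-P[0])+90,np.linalg.norm(P[1]-P[0]), 'post mid',pm)
for c in ([.5136,-.3015],[.5165,-.3015],[.517,-.302]): print(A(m-c),A(pad-c),A(pm-c))
```

```text
dir -44.06 -43.37 perp -43.46000000000001 -43.68000000000001
edges -42.89 -42.87
mid [ 0.62133496 -0.39897851] pad [ 0.56558281 -0.34751748] dir pad->mid -42.71
posts perp -42.28999999999999 0.11571565167016938 post mid [ 0.58599048 -0.36619772]
-42.14 -41.52 -41.79
-42.92 -43.15 -42.95
-42.91 -43.13 -42.94
```

The carousel is within about 0.5° of the needle direction (about 0.6 mm at the vial), so I'll accept that. Next, over the pad with closed fingers.

Run:
```python
from plan import *
p,y=pose(); print(p,np.degrees(y)); W=[]
seg=[((.41,-.33,.30),4),((.565,-.348,.30),6)]
q=p.copy()
for e,n in seg:
    e=np.array(e)
    for i in range(1,n+1): W.append((*(q+(e-q)*i/n),y))
    q=e
plan(p,y,W)
```

```text
[ 0.39780206 -0.23169962  0.23688314] -131.83228766133809
[[[0.019,0.016,-0.016],-0.0],[[0.018,0.017,-0.016],-0.0],[[0.019,0.016,-0.015],-0.0],[[0.019,0.016,-0.016],-0.0],[[0.021,-0.015,-0.0],-0.0],[[0.021,-0.015,-0.0],-0.0],[[0.021,-0.015,-0.0],-0.0],[[0.022,-0.015,-0.0],-0.0],[[0.021,-0.015,-0.0],-0.0],[[0.021,-0.015,-0.0],-0.0]]
end [ 0.56498613 -0.34779651  0.29988314] -131.83228766133809
```

>>> {"api": "drive_tool", "payload": {
  "rows": [
    [[0.019, 0.016, -0.016], 0],
    [[0.018, 0.017, -0.016], 0],
    [[0.019, 0.016, -0.015], 0],
    [[0.019, 0.016, -0.016], 0],
    [[0.021, -0.015, 0], 0],
    [[0.021, -0.015, 0], 0],
    [[0.021, -0.015, 0], 0],
    [[0.022, -0.015, 0], 0],
    [[0.021, -0.015, 0], 0],
    [[0.021, -0.015, 0], 0]
  ],
  "jaw": 1,
  "grip_force": 20
}}

```text
t: 10.55
tool_pos: [0.5659, -0.3483, 0.2995]
tool_rot: [-2.934, 1.122, 0.001]
contact_force: [0.1, 0.8, 0.2]
opening: 0.0
grip_force: 0.0
```

>>> {"api": "drive_tool", "payload": {
  "rows": [
    [[0, 0, 0], 0],
    [[0, 0, 0.01], 0],
    [[0, 0, 0.01], 0],
    [[0, 0, 0.005], 0],
    [[0, 0, 0.002], 0],
    [[0, 0, 0], 0]
  ]
}}

```text
t: 11.15
tool_pos: [0.5644, -0.3477, 0.2723]
tool_rot: [-2.934, 1.124, 0.001]
contact_force: [0.1, 0.0, -0.4]
opening: 0.0002
grip_force: 0.0
```

>>> {"api": "drive_tool", "payload": {
  "rows": [
    [[0, 0, 0.004], 0],
    [[0, 0, 0.003], 0],
    [[0, 0, 0.002], 0],
    [[0, 0, 0.002], 0],
    [[0, 0, 0.002], 0],
    [[0, 0, 0.002], 0],
    [[0, 0, 0], 0]
  ]
}}

```text
t: 11.85
tool_pos: [0.565, -0.3479, 0.2579]
tool_rot: [2.934, -1.123, 0.001]
contact_force: [-0.7, 1.2, 4.5]
opening: -0.0003
grip_force: 1.9
```

>>> {"api": "drive_tool", "payload": {
  "rows": [
    [[0, 0, 0.002], 0],
    [[0, 0, 0.002], 0],
    [[0, 0, 0.001], 0],
    [[0, 0, 0.001], 0],
    [[0, 0, 0], 0]
  ]
}}

```text
t: 12.35
tool_pos: [0.565, -0.3479, 0.2517]
tool_rot: [2.934, -1.123, 0.0]
contact_force: [0.0, -0.4, 3.4]
opening: 0.0002
grip_force: 1.7
```

>>> {"api": "drive_tool", "payload": {
  "rows": [
    [[0, 0, 0.001], 0],
    [[0, 0, 0.001], 0],
    [[0, 0, 0.001], 0],
    [[0, 0, 0.001], 0],
    [[0, 0, 0], 0]
  ]
}}

```text
t: 12.85
tool_pos: [0.565, -0.3479, 0.2477]
tool_rot: [2.934, -1.123, 0.001]
contact_force: [-0.4, -0.7, 3.2]
opening: -0.0003
grip_force: 1.8
```

>>> {"api": "drive_tool", "payload": {
  "rows": [
    [[0, 0, 0.001], 0],
    [[0, 0, 0.001], 0],
    [[0, 0, 0.001], 0],
    [[0, 0, 0], 0]
  ]
}}

```text
t: 13.25
tool_pos: [0.565, -0.3479, 0.2456]
tool_rot: [2.934, -1.123, 0.001]
contact_force: [-2.2, 0.7, 7.1]
opening: 0.0
grip_force: 3.5
```

>>> {"api": "drive_tool", "payload": {
  "rows": [
    [[0, 0, 0.001], 0],
    [[0, 0, 0.001], 0],
    [[0, 0, 0], 0],
    [[0, 0, 0], 0]
  ]
}}

```text
t: 13.65
tool_pos: [0.5651, -0.3479, 0.2456]
tool_rot: [2.934, -1.123, 0.001]
contact_force: [-4.8, 2.5, 13.2]
opening: -0.0003
grip_force: 6.6
```

Firm stop at 20 mm of travel. Lift off straight up and check the pad height.

>>> {"api": "drive_tool", "payload": {
  "rows": [
    [[0, 0, -0.002], 0],
    [[0, 0, -0.003], 0],
    [[0, 0, -0.01], 0],
    [[0, 0, -0.02], 0],
    [[0, 0, -0.02], 0],
    [[-0.021, 0.015, 0], 0],
    [[-0.021, 0.015, 0], 0],
    [[-0.021, 0.015, 0], 0],
    [[-0.021, 0.015, 0], 0],
    [[-0.021, 0.015, 0], 0]
  ]
}}

```text
t: 14.65
tool_pos: [0.4357, -0.333, 0.2975]
tool_rot: [-2.934, 1.123, 0.001]
contact_force: [0.2, 0.4, 0.5]
opening: 0.0005
grip_force: 0.0
```

>>> {"api": "drive_tool", "payload": {
  "rows": [
    [[-0.021, 0.015, 0], 0],
    [[-0.021, 0.015, 0], 0],
    [[0, 0, 0], 0],
    [[0, 0, 0], 0]
  ]
}}

```text
t: 15.05
tool_pos: [0.3853, -0.3277, 0.2979]
tool_rot: [-2.933, 1.124, -0.001]
contact_force: [-0.1, 0.3, 0.3]
opening: 0.0002
grip_force: 0.0
```

Run:
```python
from h import *
import pickle
o=ctrl.get_obs(); print(o['tool_pos'],o['contact_force'])
def pad(s,top=185):
    im=s['image'].astype(int); m=((im[...,0]-im[...,2])>80); m[:, :370]=0;m[:,405:]=0;m[:185]=0;m[210:]=0
    return np.argwhere(m).mean(0)[::-1],m.sum()
s=cam('scene'); a=pad(pickle.load(open('s2.pkl','rb'))); b=pad(s); print(a,b)
c=[.565,-.348]; print('expected shift',proj(s,[*c,.173])-proj(s,[*c,.193]))
def caps(d):
    G=cv2.resize(cv2.cvtColor(d['image'],cv2.COLOR_BGR2GRAY)[120:220,290:400],None,fx=4,fy=4,interpolation=cv2.INTER_CUBIC)
    n,l,st,ce=cv2.connectedComponentsWithStats((G>228).astype(np.uint8)); return [(np.round(ce[i],1),st[i,4]) for i in range(1,n) if 300<st[i,4]<1200]
print(caps(pickle.load(open('top3.pkl','rb')))); print(caps(cam('top')))
```

```text
[ 0.38534144 -0.32771365  0.29791907] [-0.05922033  0.34204884  0.30691942]
(array([387.73255814, 193.70930233]), np.int64(86)) (array([387.5, 200. ]), np.int64(104))
expected shift [-0.38240794  6.71812674]
[(array([190.8, 132. ]), np.int32(545)), (array([130.5, 200.9]), np.int32(608)), (array([306.3, 238. ]), np.int32(684)), (array([247.4, 300.4]), np.int32(380))]
[(array([190.8, 132. ]), np.int32(546)), (array([130.1, 201.2]), np.int32(634)), (array([158.9, 281.4]), np.int32(656))]
```

The pad is down by its full travel, the carousel has not moved, and the robot is touching nothing.

```bash
python3 -c "
from station import ctrl; print(ctrl.finish_job())"
```

```text
the job is handed in; nothing more can be done
None
```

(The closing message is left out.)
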